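Key a sample carousel onto its drive spindle

TASK

Fit the sample carousel onto the spindle of the drive unit: lower it over the spindle, turn it under light pressure until the slots in its hub drop over the spindle's cross pin and it sits fully home, then turn it, spindle and all, until the red end of its handle points the same way as the red pointer on the unit, and let go. Handle it gently: do not force it down, drop it or tip it over, and leave the other things on the bench where they are.

Things in the scene. Friction and masses are not known exactly. Their poses are not given: they have to be found in the camera images.
- carousel: Loose white sample disc, 110 mm across, 10 mm thick, with eight dark wells; about 0.3 kg. A hub under it, a bar handle on it. Origin: centre of the hub's lower end; z up. Hub from z = 0 to 34 mm, disc 34 to 44, handle 44 to 74. It starts upright on the bench, standing on its hub; its red mark (-x) points to the robot's side, within 30 degrees of world -x.
- hub_end (a point): Centre of the lower end of the carousel's aluminium hub (42 mm across, 34 mm long). It has a blind bore 18 mm across, 34 mm deep, open below, and at its lower end two slots crossing at right angles, along the carousel's x and y, 8 mm wide and 9 mm high: it fits the pin at every quarter turn. Edges are square; four tiny round feet, 0.6 mm, stand on its end face, between the slots.
- handle (a point): Grip point of the carousel's bar handle, on its axis, 62 mm above the hub's lower end. The bar is 45 mm long along the carousel's x, 14 mm wide along its y and 30 mm high; blue, its -x end red (12 mm). It stands on the disc, top 12 mm above this point.
- red_mark (a point): Red mark on top of the carousel's disc at its -x rim, 44 mm from the axis, in line with the red end of the handle.
- drive_unit: Fixed white housing 120 x 120 mm, top at 40 mm; place and yaw vary. Origin: centre of its underside; z up; -x is its front, with a black panel. A red arrow on its top, the pointer, points from the spindle to the front (-x): the red end of the carousel's handle must finally point that way.
- boss (a point): Centre of the top of the unit's fixed steel boss, 48 mm across, 46 mm above the unit's underside. When home the hub's lower end rests on it. The spindle rises from it: a shaft 16 mm across, 30 mm long, bevelled to 9 mm over its top 5 mm. The spindle turns stiffly (0.12 Nm either way, no spring, stays where left).
- cross_pin (a point): Point on the spindle's axis at the top of its brass cross pin, 7 mm above the boss. The pin is 36 mm long, 6 mm wide, 7 mm high, through the foot of the shaft. A hub not keyed stands on it, 7 mm too high. Pressed much above 10 N the hub drags the pin round instead of sliding over it. Keyed, it has some 4 degrees of play each way.
- spindle_tip (a point): Centre of the top of the spindle, 76 mm above the unit's underside. The spindle's angle is not measured: its pin has stopped 17 to 73 degrees anticlockwise (from above) of the unit's x axis, quarter turns counting as equal, so the hub never drops in while square to the unit.
- wash_bottle: Loose white wash bottle with a blue cap and bent spout, 174 mm high; a bystander. Origin: centre of its underside.
- beaker: Loose glass beaker, 54 mm across, 72 mm high; a bystander. Origin: centre of its underside.
- bottle: Loose white plastic bottle with a red cap, 45 mm across, 82 mm high; a bystander. Origin: centre of its underside.

How it is judged:
On the way:
1. the carousel is keyed on the spindle and fully down on the boss (horizontal distance between carousel and drive_unit below 0.004 m and z of carousel in the frame of drive_unit below 0.0485 m and angle between carousel's own z axis and vertical below 0.06 rad), for 0.1 s.
At the end, for the whole second after the job is handed in: The carousel stands on the spindle, on its axis within 4 mm and upright within 3.4 degrees, its hub fully down on the boss (at most 2.5 mm above it), its red end in line with the pointer within 7 degrees, at rest and released (all of step 1 and z of carousel in the frame of drive_unit above 0.043 m and angle between the x axis of carousel and the x axis of drive_unit, either way round below 0.12 rad and x of red_mark in the frame of drive_unit below 0 m and linear speed of carousel below 0.01 m/s and angular speed of carousel below 0.05 rad/s); the robot touches nothing.
It fails at once if the carousel is forced: contact forces between it and the drive unit of more than 40 N in sum (contact force between carousel and drive_unit above 40 N).
It fails at once if the carousel is tipped by more than 35 degrees (angle between carousel's own z axis and vertical above 0.6 rad).
It fails at once if a bystander is moved by more than 30 mm (distance of any of wash_bottle, beaker, bottle from where it was at the start of the episode above 0.03 m).
It also fails if it takes over 58 s, if anything falls off the work surface, if the arm or the gripper's body presses on something with over 40 N, if the wrist force passes 120 N, or if a joint passes its speed limit or range.

ROBOT

A 6-joint arm with a two-finger parallel gripper is mounted at the origin on a cart in front of the work surface, level with it; the furniture and walls round the work are solid. World frame = base frame: x ahead of the robot, y to its left, z up, the work surface at z = 0. Lengths are in m, angles in rad, forces in N, time in s.
With the tool pointing down it reaches from about 0.35 to 0.85 m from the base axis. Payload 8.1 kg.
Tool frame: the origin (TCP) lies at the very end of the fingers, on their centre line; the grasp point (between the pads) lies 19 mm behind it; z points along the fingers, y is the line along which they close (so a half turn about z gives the same grasp; the last joint's range is limited). The gripper opens to 93 mm and grips with 3 to 60 N. Pads are 15 mm wide; open, the fingers measure 128 mm over their backs; the gripper's body (75 mm by 188 mm) begins 65 mm behind the grasp point.
Start: joints at [-1.33, 0.13, 1.488, -0, 1.523, -0.085], TCP at [0.192, -0.568, 0.219] pointing down, gripper open.
Joint ranges: [-2.96, 2.96], [-0.89, 2.26], [0.02, 2.5], [-1.34, 4.48], [0, 2.73], [-2.66, 2.66]. Speed limits (rad/s): [2.39, 2.39, 2.79, 3.14, 3.14, 3.14].

INTERFACE

Orientations are given as a rotation vector (axis times angle).
In Python, from plant import monitor, eyes, ticket gives the robot as it stands.
- The arm moves only by the tool arm_command, never from a script. Its argument "deltas" is a list that holds one entry, the list of rows, each a list of 6 numbers: the shift along the world's x, y, z in cm, then the turn, a rotation vector about the world's x, y, z in degrees. In form: [[[tx, ty, tz, rx, ry, rz], ...]]. A call has 1 to 12 rows; each row shifts and turns the commanded pose from where the row before left it; what a row does not reach is not made up. A row lasts 1/12 s, in which the tool goes at most 41.7 mm and 7.16 degrees, less where a joint would pass 70% of its speed; a pose out of reach is approached as far as the arm can. A call is refused whole if a number of a shift passes 4.17 or a number of a turn 7.16, either way. A call with a gripper value outside its range is refused whole. "gripper" is the opening, from -1 (shut) to 1 (fully open), set as the call begins (left out, the last holds). The fingers move at their own pace and stop on an object; "squeeze" is the grip in N (left out, the last holds). Time passes only in rows, so rows that do not move let the fingers close. It gives the time, the measured TCP pose, the force, the opening and the grip force at its end, in the units of the state.
- monitor.read_state(): the state, without advancing time (a new reading comes with each control period).
- eyes.read_camera(name): name is "side" or "top"; returns the picture (384x512x3 uint8, blue, green, red); there is no depth.
- eyes.camera_model(name): a dict with "fx", "fy", "cx", "cy" (pixels), "rvec" (rotation vector, rad) and "tvec" (3), from world to camera coordinates, as OpenCV has them. Camera axes: x right, y down, z forward; pixel columns grow to the right and rows downward; lengths in m; the calibration is good to about 2 mm. A picture is of the moment at which its call begins. camera_model takes no time and is no camera call.
- ticket.close_job(): hands the job in; it is judged then, once.
The state is a dict: "t": time; "q": joint angles; "dq": joint speeds; "joint_torque": joint torques, N m; "tool_pos": TCP position; "orientation": TCP orientation; "force": force on the tool from outside, world axes, zero at the start; "wrist_torque": the same for the moment, N m; "opening": finger opening in m; "gripper_force": force on a finger pad.
Only numpy, scipy, OpenCV 4.12 (cv2) and the standard library are available. Lean on these libraries where they do the work, as an engineer would, in place of code of your own. Each camera call takes 0.05 s, during which the arm holds its last target. There are 200 camera calls.

## Working session

There is one attempt and no reset: what is moved stays moved. The work goes in short steps, Python scripts to look and compute and a tool call to move; the robot and the scene stay as the last step left them, time stands still between calls to the robot, and variables do not carry over. Pictures are saved under pics/ and viewed, at most 10 in all, crops included, and the job is handed in when it is done.

Besides the shell and the picture viewer there is one more tool, called after "Emit:" as name(argument=value, ...), one argument or row to a line, values as JSON. arm_command: Moves the arm, as the interface text tells. Its arguments: {"type":"object","properties":{"deltas":{"type":"array"},"gripper":{"type":"number"},"squeeze":{"type":"number"}},"required":["deltas"]}

```bash
mkdir -p pics; ls
cat > h.py <<'E'
import numpy as np, cv2
from plant import monitor, eyes, ticket
def cam(n):
    m=eyes.camera_model(n);R=cv2.Rodrigues(np.array(m['rvec'],float))[0];return m,R,np.array(m['tvec'],float).ravel()
def ray(n,u,v):
    m,R,t=cam(n);return -R.T@t, R.T@np.array([(u-m['cx'])/m['fx'],(v-m['cy'])/m['fy'],1])
def plane(n,u,v,z):
    o,d=ray(n,u,v);return o+d*(z-o[2])/d[2]
def proj(n,p):
    m,R,t=cam(n);c=R@np.array(p,float)+t;return m['fx']*c[0]/c[2]+m['cx'],m['fy']*c[1]/c[2]+m['cy']
E
python3 - <<'E'
from h import *
for n in('top','side'):
    cv2.imwrite(f'pics/{n}0.png',eyes.read_camera(n)); o,_=ray(n,0,0);print(n,o,eyes.camera_model(n)['fx'],plane(n,256,192,0))
print(monitor.read_state())
E
```

```text
pics
top [ 0.35148156 -0.20731654  1.03011044] 406.58823940941005 [ 0.55550216 -0.23934285  0.        ]
side [ 9.04793975e-01 -4.65988930e-04  8.67012441e-01] 416.08935910974367 [ 0.49152204 -0.25090436  0.        ]
{'t': 0.1, 'q': array([-1.33039034e+00,  1.31084829e-01,  1.48916966e+00, -7.16104063e-06,
        1.52298852e+00, -8.53978459e-02]), 'dq': array([ 1.35634598e-05, -1.76058599e-03, -2.39671534e-03, -8.48622351e-04,
       -5.27693853e-04, -4.42232424e-04]), 'joint_torque': array([ 8.78354149e-04, -5.61343324e+01, -4.93095016e+01,  7.69993477e-02,
        2.91594921e-02, -5.97064763e-05]), 'tool_pos': array([ 0.19194023, -0.56793251,  0.21769322]), 'orientation': array([-3.09837731e+00, -5.09244748e-01,  2.11808990e-04]), 'force': array([ 0.5984657 ,  0.72306252, -0.55795048]), 'wrist_torque': array([ 0.00033446,  0.00808052, -0.02613425]), 'gripper_force': 0.0, 'opening': 0.09297196328159617}
```

View pics/top0.png

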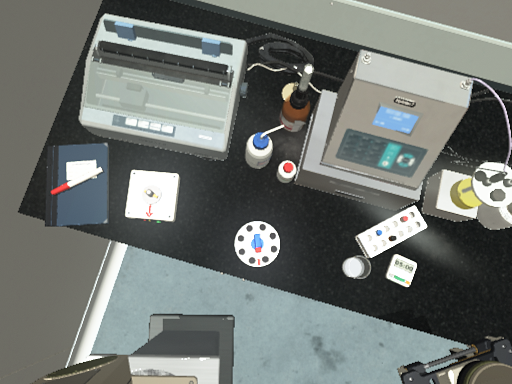

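View pics/side0.png

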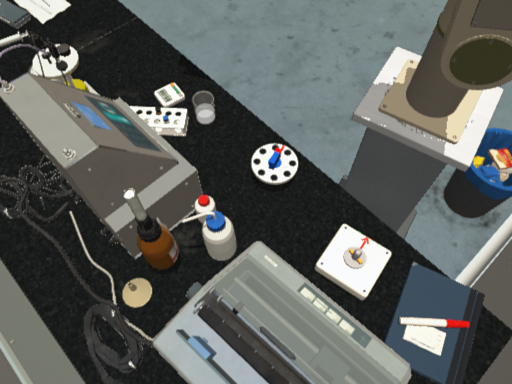

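The top view shows the carousel at about (257,243) with its red end downwards, and the drive unit at (152,196) with its arrow pointing down. The side view shows them at (275,160) and (354,260). Next I'll measure both and look at an enlarged crop of the spindle.

```bash
cat > meas.py <<'E'
from h import *
boxes={'top':{'car':(225,215,290,275),'unit':(118,160,190,230)},'side':{'car':(240,130,310,195),'unit':(305,215,400,305)}}
def blob(m,area=5):
    n,l,s,c=cv2.connectedComponentsWithStats(m.astype(np.uint8))
    i=1+np.argmax(s[1:,4]);return c[i],s[i,4],(l==i)
for n in boxes:
    im=eyes.read_camera(n)
    for k,(a,b,c,d) in boxes[n].items():
        x=im[b:d,a:c]; h=cv2.cvtColor(x,cv2.COLOR_BGR2HSV).astype(int); H,S,V=h[...,0],h[...,1],h[...,2]
        red=((H<8)|(H>172))&(S>110)&(V>90); blue=(H>95)&(H<125)&(S>120)&(V>70); wh=(V>150)
        o=np.array([a,b])
        for nm,m in(('red',red),('blue',blue)):
            nn,l,s,cc=cv2.connectedComponentsWithStats(m.astype(np.uint8))
            for i in range(1,nn):
                if s[i,4]>4:
                    p=cc[i]+o; print(n,k,nm,s[i,4],p.round(1),plane(n,*p,{'car':.072 if s[i,4]>0 else .044,'unit':.040}[k])[:2].round(4))
        _,ar,m=blob(wh); ct=max(cv2.findContours(m.astype(np.uint8),0,2)[0],key=cv2.contourArea)
        if k=='car':
            # hull points cast to the disc top plane, circle via minEnclosing
            P=np.array([plane(n,*(q[0]+o),.044)[:2] for q in cv2.convexHull(ct)],np.float32)
            e=cv2.fitEllipse(P); print(n,k,'ellipse',e)
        else:
            P=np.array([plane(n,*(q[0]+o),.040)[:2] for q in cv2.convexHull(ct)],np.float32)
            print(n,k,'rect',cv2.minAreaRect(P*1000))
    
        cv2.imwrite(f'pics/c_{n}_{k}.png',cv2.resize(x,None,fx=6,fy=6,interpolation=cv2.INTER_CUBIC))
A=cv2.imread('pics/c_top_unit.png');B=cv2.imread('pics/c_top_car.png')
a=cv2.resize(cv2.imread('pics/c_top_unit.png'),(400,390));b=cv2.resize(cv2.imread('pics/c_side_unit.png'),(400,380))
cv2.imwrite('pics/m.png',np.hstack([a[:380],b]))
E
python3 meas.py
```

```text
top car red 22 [258.  249.4] [ 0.4044 -0.2438]
top car red 11 [258.5 261.7] [ 0.3758 -0.2453]
top car blue 109 [256.7 241.2] [ 0.4234 -0.2406]
top car ellipse ((0.4204437732696533, -0.24195285141468048), (0.11031053960323334, 0.11084398627281189), 35.60795593261719)
top unit red 8 [149.1 208.6] [0.5003 0.0233]
top unit rect ((534.031494140625, 19.024444580078125), (121.3827133178711, 123.59357452392578), 86.40345764160156)
side car red 36 [279.1 148.9] [ 0.4003 -0.2448]
side car blue 142 [274.4 160.5] [ 0.4336 -0.2378]
side car ellipse ((0.4218462109565735, -0.24375924468040466), (0.10938897728919983, 0.11147543787956238), 117.33953857421875)
side unit red 39 [364.3 242.1] [0.4926 0.0216]
side unit rect ((538.5359497070312, 18.277599334716797), (119.10408020019531, 121.03423309326172), 86.3448486328125)
```

View pics/m.png

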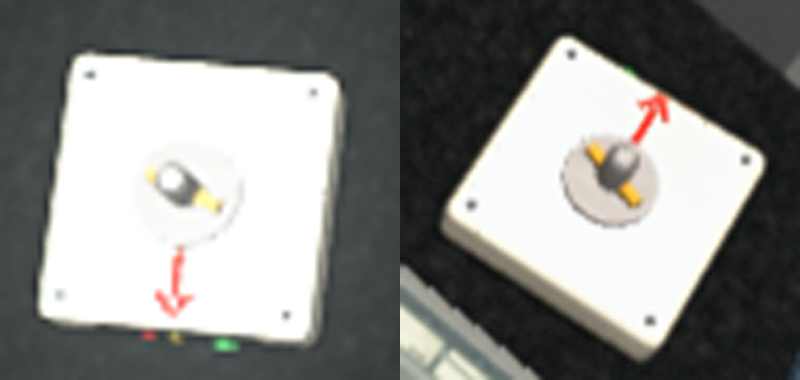

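The crops show the brass pin ends: in the top view at about (150,174) and (213,204), in the side view at (593,150) and (635,198). The shaft tip is at (176,180) and (622,153). I'll compute the pin angle, unit yaw and centre from these.

```bash
cat > m2.py <<'E'
from h import *
T=lambda x,y:(118+x*.18-.5+.09,160+y*70/390-.5+.09); S=lambda x,y:(305+(x-400)*.2375-.4,215+y*90/380-.4)
for n,f,pe,tip,scr,ar in(('top',T,[(150,174),(213,204)],(174,179),[(90,75),(312,93),(286,315),(60,295)],[(180,250),(172,316)]),
        ('side',S,[(593,150),(635,198)],(623,152),[(571,54),(745,160),(650,320),(471,205)],[(636,142),(660,97)])):
    e=[plane(n,*f(*p),.053)[:2] for p in pe]; d=e[1]-e[0]
    print(n,'pin',np.round(e,4),'mid',np.mean(e,0).round(4),np.hypot(*d).round(4),np.degrees(np.arctan2(d[1],d[0]))%90)
    print(' tip',plane(n,*f(*tip),.076)[:2])
    s=np.array([plane(n,*f(*p),.040)[:2] for p in scr])
    print(' screws mean',s.mean(0).round(4),[ (np.hypot(*v).round(3),np.degrees(np.arctan2(v[1],v[0])).round(1)) for v in np.roll(s,-1,0)-s])
    a=[plane(n,*f(*p),.040)[:2] for p in ar]; v=a[1]-a[0];print(' arrow',np.degrees(np.arctan2(v[1],v[0])))
# handle two-view: red & blue centroids
for nm,a,b in(('red',(258,249.4),(279.1,148.9)),('blue',(256.7,241.2),(274.4,160.5))):
    o1,d1=ray('top',*a);o2,d2=ray('side',*b);k=np.linalg.lstsq(np.c_[d1,-d2],o2-o1,rcond=None)[0]
    p,q=o1+d1*k[0],o2+d2*k[1];print(nm,(p+q)/2,np.linalg.norm(p-q))
E
python3 m2.py
```

```text
top pin [[0.542  0.0341]
 [0.5293 0.0057]] mid [0.5356 0.0199] 0.0311 65.76286359612432
 tip [0.53557367 0.01800716]
 screws mean [0.5361 0.0203] [(np.float64(0.1), np.float64(-93.5)), (np.float64(0.1), np.float64(176.4)), (np.float64(0.1), np.float64(86.1)), (np.float64(0.1), np.float64(-3.6))]
 arrow 176.73925322194978
side pin [[0.5308 0.0043]
 [0.5425 0.0325]] mid [0.5366 0.0184] 0.0305 67.42047263866755
 tip [0.53466203 0.01686536]
 screws mean [0.536  0.0185] [(np.float64(0.1), np.float64(86.3)), (np.float64(0.1), np.float64(-3.7)), (np.float64(0.1), np.float64(-93.4)), (np.float64(0.1), np.float64(176.4))]
 arrow 179.87284734699708
red [ 0.40391217 -0.24336146  0.07761992] 0.0006515902004839805
blue [ 0.42474482 -0.24158711  0.05724552] 0.0011337424782051641
```

The unit is centred at about (0.536, 0.019) with yaw -3.6°. The pin lies at -23.5° (mod 90) in the world. The carousel is at about (0.421, -0.243) with yaw around 6°, and its red mark measures 44 mm from centre as it should. I'll move above the carousel.

Emit:
arm_command(
  deltas=[
    [[1.9, 2.7, -0.5, 0, 0, -1], [1.9, 2.7, -0.5, 0, 0, -1], [1.9, 2.7, -0.5, 0, 0, -1], [1.9, 2.7, -0.5, 0, 0, -1], [1.9, 2.7, -0.5, 0, 0, -1], [1.9, 2.7, -0.5, 0, 0, -1], [1.9, 2.7, -1, 0, 0, -1], [1.9, 2.7, -1, 0, 0, -1], [1.9, 2.7, -1, 0, 0, -1], [1.9, 2.7, -1, 0, 0, -1], [1.9, 2.7, -1, 0, 0, -1], [2.0, 2.8, -1, 0, 0, -1.7]],
  ],
  gripper=1,
)

```text
t: 1.2
tool_pos: [0.4216, -0.242, 0.1282]
orientation: [3.137, 0.162, 0.0]
force: [0.9, 0.1, -0.9]
opening: 0.0928
gripper_force: 0.0
```

Emit:
arm_command(
  deltas=[
    [[0, 0, 0, 0, 0, 0], [0, 0, 0, 0, 0, 0], [0, 0, 0, 0, 0, 0]],
  ],
)

```text
t: 1.45
tool_pos: [0.4209, -0.2437, 0.1288]
orientation: [3.137, 0.166, -0.0]
force: [1.5, 0.6, -0.2]
opening: 0.0929
gripper_force: 0.0
```

Emit:
arm_command(
  deltas=[
    [[0, 0.05, -1.2, 0, 0, 0], [0, 0, -1.2, 0, 0, 0], [0, 0, -1.2, 0, 0, 0], [0, 0, -1.2, 0, 0, 0], [0, 0, -1.0, 0, 0, 0], [0, 0, -0.8, 0, 0, 0], [0, 0, -0.6, 0, 0, 0], [0, 0, -0.5, 0, 0, 0], [0, 0, 0, 0, 0, 0], [0, 0, 0, 0, 0, 0]],
  ],
)

```text
t: 2.28
tool_pos: [0.4211, -0.2429, 0.0516]
orientation: [-3.137, -0.164, 0.0]
force: [-0.0, 0.5, 0.2]
opening: 0.093
gripper_force: 0.0
```

Emit:
arm_command(
  deltas=[
    [[0, 0, 0, 0, 0, 0], [0, 0, 0, 0, 0, 0], [0, 0, 0, 0, 0, 0], [0, 0, 0, 0, 0, 0], [0, 0, 0, 0, 0, 0], [0, 0, 0, 0, 0, 0], [0, 0, 0, 0, 0, 0], [0, 0, 0, 0, 0, 0], [0, 0, 0, 0, 0, 0], [0, 0, 0, 0, 0, 0]],
  ],
  gripper=-1,
  squeeze=25,
)

```text
t: 3.12
tool_pos: [0.421, -0.2429, 0.0516]
orientation: [-3.137, -0.164, 0.0]
force: [-0.1, 0.4, 0.4]
opening: 0.0309
gripper_force: 0.0
```

Emit:
arm_command(
  deltas=[
    [[0, 0, 0, 0, 0, 0], [0, 0, 0, 0, 0, 0], [0, 0, 0, 0, 0, 0], [0, 0, 0, 0, 0, 0], [0, 0, 0, 0, 0, 0], [0, 0, 0, 0, 0, 0]],
  ],
)

```text
t: 3.62
tool_pos: [0.4211, -0.2429, 0.0516]
orientation: [3.137, 0.164, 0.0]
force: [-0.2, -0.3, 0.6]
opening: 0.0141
gripper_force: 25.0
```

Grip is good: 14 mm opening at 25 N. Now I'll lift and carry it towards the unit.

Emit:
arm_command(
  deltas=[
    [[0, 0, 0.4, 0, 0, 0], [0, 0, 0.9, 0, 0, 0], [0, 0, 1.2, 0, 0, 0], [0, 0, 1.3, 0, 0, 0], [0, 0, 1.3, 0, 0, 0], [0, 0, 1.3, 0, 0, 0], [0, 0, 1.3, 0, 0, 0], [0, 0, 1.3, 0, 0, 0], [0, 0, 1.0, 0, 0, 0], [0, 0, 0.6, 0, 0, 0], [0, 0, 0.4, 0, 0, 0], [0, 0, 0, 0, 0, 0]],
  ],
)

```text
t: 4.62
tool_pos: [0.4214, -0.2432, 0.1627]
orientation: [3.136, 0.163, 0.002]
force: [0.8, 0.5, -2.4]
opening: 0.0137
gripper_force: 25.0
```

Emit:
arm_command(
  deltas=[
    [[0.4, 0.9, 0, 0, 0, -1.5], [0.8, 1.8, 0, 0, 0, -1.5], [1, 2.3, 0, 0, 0, -1.5], [1, 2.3, 0, 0, 0, -1.5], [1, 2.3, 0, 0, 0, -1.5], [1, 2.3, 0, 0, 0, -1.5], [1, 2.3, 0, 0, 0, -1.5], [1, 2.3, 0, 0, 0, -1.5], [1, 2.3, 0, 0, 0, -1.5], [1, 2.3, 0, 0, 0, -1.5], [1, 2.3, 0, 0, 0, -1.5], [0.7, 1.6, 0, 0, 0, -1.5]],
  ],
)

```text
t: 5.62
tool_pos: [0.53, 0.0092, 0.1606]
orientation: [-3.124, 0.33, 0.002]
force: [-0.1, 0.8, -3.9]
opening: 0.014
gripper_force: 25.0
```

Emit:
arm_command(
  deltas=[
    [[0.4, 0.8, 0, 0, 0, 0], [0.2, 0.4, 0, 0, 0, 0], [0, 0, 0, 0, 0, 0], [0, 0, 0, 0, 0, 0], [0, 0, 0, 0, 0, 0], [0, 0, 0, 0, 0, 0]],
  ],
)

```text
t: 6.12
tool_pos: [0.5358, 0.0181, 0.1616]
orientation: [3.124, -0.331, -0.0]
force: [-0.0, -0.3, -3.2]
opening: 0.014
gripper_force: 25.0
```

Run:
```python
from h import *
s=monitor.read_state();print(s['tool_pos'],s['orientation'],s['force'],s['wrist_torque'])
A=[]
for n in('top','side'):
    im=eyes.read_camera(n);u,v=map(int,proj(n,(.536,.019,.10)))
    A.append(cv2.resize(im[v-50:v+50,u-50:u+50],(400,400),interpolation=cv2.INTER_CUBIC));print(n,u-50,v-50); cv2.imwrite(f'pics/full_{n}.png',im)
cv2.imwrite('pics/over.png',np.hstack(A))
```

```text
[0.53580779 0.01811068 0.16159168] [ 3.12391089e+00 -3.30772959e-01 -1.96701020e-04] [-0.02862771 -0.31905606 -3.1856225 ] [0.05464527 0.04380728 0.00266829]
top 96 139
side 310 197
```

View pics/over.png

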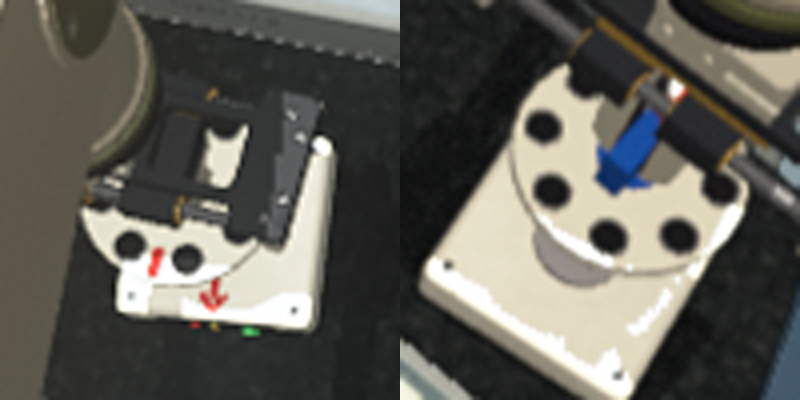

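The carousel is held above the unit. The red mark is at about (156,263) in the top crop, and wells are visible at (543,127), (553,191), (608,236) and (680,235) in the side crop. I'll fit the disc centre from the wells.

Run:
```python
from h import *
im=cv2.imread('pics/full_side.png'); z=.1546
pts=[]
for x,y in[(543,127),(553,191),(608,236),(680,235)]:
    u,v=310+(x-400)/4,197+y/4; a,b=int(u)-7,int(v)-7
    g=cv2.cvtColor(im[b:b+15,a:a+15],cv2.COLOR_BGR2GRAY); w=np.clip(130-g.astype(float),0,60)
    n,l,s,c=cv2.connectedComponentsWithStats((w>0).astype(np.uint8)); k=l[7,7]; w*=(l==k) if k else 1
    Y,X=np.mgrid[:15,:15]; pts.append(plane('side',a+(w*X).sum()/w.sum(),b+(w*Y).sum()/w.sum(),z)[:2])
P=np.array(pts);print(P.round(4))
sol=np.linalg.lstsq(np.c_[2*P,np.ones(4)],(P**2).sum(1),rcond=None)[0];c=sol[:2];r=np.sqrt(sol[2]+c@c)
print('c',c,'r',r,[(np.degrees(np.arctan2(*(p-c)[::-1])),np.hypot(*(p-c))) for p in P])
# wells in original top image: radius check is via symmetric spacing
d=np.linalg.norm(np.diff(P,axis=0),axis=1);print('r from spacing',d/2/np.sin(np.pi/8))
p=plane('top',96+156/4,139+263/4,z)[:2];print('red mark top',p)
```

```text
[[ 0.5431 -0.0233]
 [ 0.5702 -0.0057]
 [ 0.5766  0.0258]
 [ 0.5595  0.0527]]
c [0.53525868 0.01812538] r 0.04214957518330098 [(np.float64(-79.31071743887597), np.float64(0.042117208939050646)), (np.float64(-34.276870631948235), np.float64(0.04222852924425976)), (np.float64(10.520419031713121), np.float64(0.04206937233919829)), (np.float64(55.003617244315116), np.float64(0.04218301426601228))]
r from spacing [0.04220315 0.04196932 0.04166732]
red mark top [0.4909606  0.02766526]
```

Side view gives the disc centre as (0.5353, 0.0181) with yaw -11.8°, against the unit at (0.536, 0.0185). I'll correct by about 0.8 and 0.5 mm and lower it onto the tip.

Emit:
arm_command(
  deltas=[
    [[0.08, 0.05, 0, 0, 0, 0], [0, 0, -0.6, 0, 0, 0], [0, 0, -0.7, 0, 0, 0], [0, 0, -0.7, 0, 0, 0], [0, 0, -0.6, 0, 0, 0], [0, 0, -0.4, 0, 0, 0], [0, 0, -0.3, 0, 0, 0], [0, 0, -0.2, 0, 0, 0], [0, 0, -0.2, 0, 0, 0], [0, 0, -0.2, 0, 0, 0], [0, 0, -0.1, 0, 0, 0], [0, 0, 0, 0, 0, 0]],
  ],
)

```text
t: 7.22
tool_pos: [0.5368, 0.0196, 0.1215]
orientation: [3.124, -0.329, -0.0]
force: [-0.0, -0.2, -3.4]
opening: 0.0134
gripper_force: 25.0
```

Emit:
arm_command(
  deltas=[
    [[0, 0, -0.15, 0, 0, 0], [0, 0, -0.15, 0, 0, 0], [0, 0, -0.15, 0, 0, 0], [0, 0, -0.15, 0, 0, 0], [0, 0, -0.15, 0, 0, 0], [0, 0, 0, 0, 0, 0]],
  ],
)

```text
t: 7.72
tool_pos: [0.5366, 0.0196, 0.1137]
orientation: [-3.124, 0.329, 0.001]
force: [0.5, 0.6, -2.8]
opening: 0.0137
gripper_force: 25.0
```

Emit:
arm_command(
  deltas=[
    [[0, 0, -0.15, 0, 0, 0], [0, 0, -0.15, 0, 0, 0], [0, 0, -0.1, 0, 0, 0], [0, 0, -0.1, 0, 0, 0], [0, 0, 0, 0, 0, 0], [0, 0, 0, 0, 0, 0]],
  ],
)

```text
t: 8.22
tool_pos: [0.5368, 0.0196, 0.109]
orientation: [-3.124, 0.329, 0.0]
force: [-0.1, -0.2, -2.7]
opening: 0.0137
gripper_force: 25.0
```

Emit:
arm_command(
  deltas=[
    [[0, 0, -0.1, 0, 0, 0], [0, 0, -0.1, 0, 0, 0], [0, 0, -0.1, 0, 0, 0], [0, 0, -0.1, 0, 0, 0], [0, 0, 0, 0, 0, 0], [0, 0, 0, 0, 0, 0]],
  ],
)

```text
t: 8.72
tool_pos: [0.5368, 0.0196, 0.105]
orientation: [-3.124, 0.329, 0.0]
force: [0.3, 0.1, -2.8]
opening: 0.0138
gripper_force: 25.0
```

Emit:
arm_command(
  deltas=[
    [[0, 0, -0.05, 0, 0, 0], [0, 0, 0, 0, 0, 0], [0, 0, 0, 0, 0, 0]],
  ],
)

```text
t: 8.97
tool_pos: [0.5369, 0.0196, 0.1047]
orientation: [-3.124, 0.329, -0.0]
force: [-0.6, 0.3, -3.9]
opening: 0.0138
gripper_force: 25.0
```

Emit:
arm_command(
  deltas=[
    [[0, 0, -0.05, 0, 0, 0], [0, 0, 0, 0, 0, 0], [0, 0, 0, 0, 0, 0]],
  ],
)

```text
t: 9.22
tool_pos: [0.537, 0.0195, 0.1043]
orientation: [3.124, -0.329, 0.0]
force: [-0.0, 0.1, -1.0]
opening: 0.014
gripper_force: 25.0
```

Emit:
arm_command(
  deltas=[
    [[0, 0, -0.03, 0, 0, 0], [0, 0, 0, 0, 0, 0], [0, 0, 0, 0, 0, 0]],
  ],
)

```text
t: 9.47
tool_pos: [0.5371, 0.0195, 0.1042]
orientation: [3.124, -0.329, 0.001]
force: [-1.0, -0.2, 1.3]
opening: 0.0139
gripper_force: 25.0
```

Emit:
arm_command(
  deltas=[
    [[0, 0, 0, 0, 0, -0.5], [0, 0, 0, 0, 0, -0.5], [0, 0, 0, 0, 0, -0.5], [0, 0, 0, 0, 0, -0.5], [0, 0, 0, 0, 0, -0.5], [0, 0, 0, 0, 0, -0.5], [0, 0, 0, 0, 0, 0]],
  ],
)

```text
t: 10.05
tool_pos: [0.5371, 0.0195, 0.1041]
orientation: [3.114, -0.412, 0.001]
force: [0.1, -1.4, 3.3]
opening: 0.0139
gripper_force: 25.0
```

Emit:
arm_command(
  deltas=[
    [[0, 0, 0, 0, 0, -0.5], [0, 0, 0, 0, 0, -0.5], [0, 0, 0, 0, 0, -0.5], [0, 0, 0, 0, 0, -0.5], [0, 0, 0, 0, 0, -0.5], [0, 0, 0, 0, 0, -0.5], [0, 0, 0, 0, 0, 0]],
  ],
)

```text
t: 10.63
tool_pos: [0.537, 0.0195, 0.1039]
orientation: [-3.103, 0.494, -0.001]
force: [1.7, 0.2, 2.4]
opening: 0.0137
gripper_force: 25.0
```

Emit:
arm_command(
  deltas=[
    [[0, 0, 0, 0, 0, -0.5], [0, 0, 0, 0, 0, -0.5], [0, 0, 0, 0, 0, -0.5], [0, 0, 0, 0, 0, -0.5], [0, 0, 0, 0, 0, 0]],
  ],
)

```text
t: 11.05
tool_pos: [0.5366, 0.0196, 0.1034]
orientation: [-3.093, 0.548, 0.001]
force: [1.8, -0.9, -1.7]
opening: 0.0136
gripper_force: 25.0
```

Emit:
arm_command(
  deltas=[
    [[0, 0, 0, 0, 0, -0.5], [0, 0, 0, 0, 0, -0.5], [0, 0, 0, 0, 0, -0.5], [0, 0, 0, 0, 0, -0.5], [0, 0, 0, 0, 0, 0]],
  ],
)

```text
t: 11.47
tool_pos: [0.5365, 0.0197, 0.1035]
orientation: [-3.083, 0.602, 0.001]
force: [1.9, 0.8, -3.4]
opening: 0.0137
gripper_force: 25.0
```

At yaw -22° the contact force has gone and the tool has sunk a little, so the slot is over the pin. I'll lower gently.

Emit:
arm_command(
  deltas=[
    [[0, 0, -0.05, 0, 0, -0.5], [0, 0, -0.05, 0, 0, -0.5], [0, 0, -0.05, 0, 0, 0], [0, 0, 0, 0, 0, 0]],
  ],
)

```text
t: 11.8
tool_pos: [0.5365, 0.0196, 0.102]
orientation: [3.078, -0.627, -0.001]
force: [0.1, -0.1, -3.1]
opening: 0.0135
gripper_force: 25.0
```

Emit:
arm_command(
  deltas=[
    [[0, 0, -0.1, 0, 0, 0], [0, 0, -0.1, 0, 0, 0], [0, 0, 0, 0, 0, 0]],
  ],
)

```text
t: 12.05
tool_pos: [0.5366, 0.0196, 0.0999]
orientation: [3.078, -0.627, -0.001]
force: [-0.7, -0.2, -3.2]
opening: 0.0139
gripper_force: 25.0
```

Free descent, 4 mm below the top of the pin and keyed. I'll finish the seating.

Emit:
arm_command(
  deltas=[
    [[0, 0, -0.1, 0, 0, 0], [0, 0, -0.07, 0, 0, 0], [0, 0, 0, 0, 0, 0], [0, 0, 0, 0, 0, 0]],
  ],
)

```text
t: 12.38
tool_pos: [0.5368, 0.0196, 0.0985]
orientation: [3.078, -0.627, -0.0]
force: [0.5, -0.0, -3.1]
opening: 0.0138
gripper_force: 25.0
```

Emit:
arm_command(
  deltas=[
    [[0, 0, -0.05, 0, 0, 0], [0, 0, -0.03, 0, 0, 0], [0, 0, 0, 0, 0, 0], [0, 0, 0, 0, 0, 0]],
  ],
)

```text
t: 12.72
tool_pos: [0.5369, 0.0195, 0.0979]
orientation: [3.078, -0.627, 0.0]
force: [-0.9, -1.0, -2.6]
opening: 0.0141
gripper_force: 25.0
```

Emit:
arm_command(
  deltas=[
    [[0, 0, -0.04, 0, 0, 0], [0, 0, 0, 0, 0, 0], [0, 0, 0, 0, 0, 0]],
  ],
)

```text
t: 12.97
tool_pos: [0.537, 0.0195, 0.0977]
orientation: [-3.078, 0.627, -0.0]
force: [-0.9, -0.8, -0.6]
opening: 0.0136
gripper_force: 25.0
```

The hub is on the boss with its feet at 46.6 mm. I'll grip harder and turn +19.4° to the pointer.

Emit:
arm_command(
  deltas=[
    [[0, 0, 0, 0, 0, 0], [0, 0, 0, 0, 0, 0], [0, 0, 0, 0, 0, 0.8], [0, 0, 0, 0, 0, 0.8], [0, 0, 0, 0, 0, 0.8], [0, 0, 0, 0, 0, 0.8], [0, 0, 0, 0, 0, 0.8], [0, 0, 0, 0, 0, 0.8], [0, 0, 0, 0, 0, 0.8], [0, 0, 0, 0, 0, 0.8], [0, 0, 0, 0, 0, 0.8], [0, 0, 0, 0, 0, 0.8]],
  ],
  squeeze=50,
)

```text
t: 13.97
tool_pos: [0.537, 0.0195, 0.0976]
orientation: [-3.115, 0.409, -0.0]
force: [-1.0, -1.2, 3.4]
opening: 0.0135
gripper_force: 50.0
```

Emit:
arm_command(
  deltas=[
    [[0, 0, 0, 0, 0, 1], [0, 0, 0, 0, 0, 1], [0, 0, 0, 0, 0, 1], [0, 0, 0, 0, 0, 1], [0, 0, 0, 0, 0, 1], [0, 0, 0, 0, 0, 1], [0, 0, 0, 0, 0, 1], [0, 0, 0, 0, 0, 1], [0, 0, 0, 0, 0, 1], [0, 0, 0, 0, 0, 1], [0, 0, 0, 0, 0, 1], [0, 0, 0, 0, 0, 0.4]],
  ],
)

```text
t: 14.97
tool_pos: [0.5369, 0.0195, 0.0976]
orientation: [3.14, -0.097, 0.0]
force: [-2.9, -1.1, 5.0]
opening: 0.0135
gripper_force: 50.0
```

Emit:
arm_command(
  deltas=[
    [[0, 0, 0, 0, 0, 0], [0, 0, 0, 0, 0, 0], [0, 0, 0, 0, 0, 0], [0, 0, 0, 0, 0, 0]],
  ],
)

```text
t: 15.3
tool_pos: [0.5368, 0.0195, 0.0976]
orientation: [3.14, -0.098, -0.0]
force: [-2.5, -0.3, 5.4]
opening: 0.0136
gripper_force: 50.0
```

Run:
```python
from h import *
s=monitor.read_state();print(s['tool_pos'],s['orientation'],s['force'],s['wrist_torque'])
A=[]
for n in('top','side'):
    im=eyes.read_camera(n);u,v=map(int,proj(n,(.536,.019,.08)))
    A.append(cv2.resize(im[v-50:v+50,u-50:u+50],(400,400),interpolation=cv2.INTER_CUBIC));print(n,u-50,v-50); cv2.imwrite(f'pics/full2_{n}.png',im)
cv2.imwrite('pics/home.png',np.hstack(A))
```

```text
[0.53684852 0.0195255  0.09757308] [ 3.13998102e+00 -9.80834417e-02 -2.25320421e-05] [-2.48260818 -0.3306619   5.38500502] [-0.1243241   0.48810694 -0.20283334]
top 98 141
side 308 200
```

View pics/home.png

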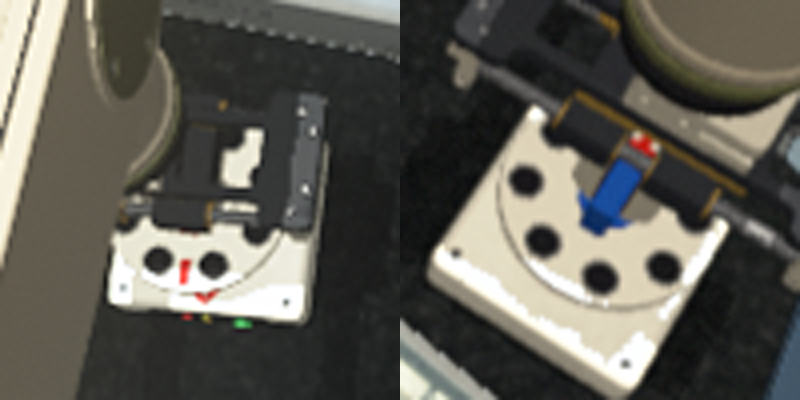

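The carousel sits low on the unit. Wells show in the side crop at (526,181), (543,241), (600,277) and (664,266), and the red mark in the top crop at (185,271). I'll measure the yaw.

```bash
cat > w.py <<'E'
from h import *
import sys
def wells(img,L,u0,v0,z):
    P=[]
    for x,y in L:
        u,v=u0+(x-400)/4,v0+y/4; a,b=round(u)-7,round(v)-7
        g=cv2.cvtColor(img[b:b+15,a:a+15],cv2.COLOR_BGR2GRAY); w=np.clip(130-g.astype(float),0,60)
        n,l,s,c=cv2.connectedComponentsWithStats((w>0).astype(np.uint8)); w*=(l==l[7,7])
        Y,X=np.mgrid[:15,:15]; P.append(plane('side',a+(w*X).sum()/w.sum(),b+(w*Y).sum()/w.sum(),z)[:2])
    P=np.array(P);s=np.linalg.lstsq(np.c_[2*P,np.ones(len(P))],(P**2).sum(1),rcond=None)[0];c=s[:2]
    print('c',c.round(4),'r',np.sqrt(s[2]+c@c).round(4),'yaw',[round((np.degrees(np.arctan2(*(p-c)[::-1]))-22.5+22.5)%45-22.5,1) for p in P])
    print('yaw w/ unit centre',[round(np.degrees(np.arctan2(*(p-np.array([.536,.0185]))[::-1]))%45-22.5,1) for p in P])
E
python3 - <<'E'
from w import *
wells(cv2.imread('pics/full2_side.png'),[(526,181),(543,241),(600,277),(664,266)],308,200,.0905)
p=plane('top',98+185/4,141+271/4,.0905)[:2];print(p, np.degrees(np.arctan2(.0203-p[1],.5361-p[0])))
E
```

```text
c [0.5365 0.0196] r 0.0419 yaw [np.float64(-3.9), np.float64(-3.8), np.float64(-3.9), np.float64(-3.8)]
yaw w/ unit centre [np.float64(-2.8), np.float64(-2.2), np.float64(-2.8), np.float64(-3.7)]
[0.49220967 0.02283105] -3.3004512741689696
```

Yaw reads -3.8°, with -3.6° wanted, centred and fully down. I'll ease the pressure and release.

Emit:
arm_command(
  deltas=[
    [[0, 0, 0.05, 0, 0, 0], [0, 0, 0.03, 0, 0, 0], [0, 0, 0, 0, 0, 0]],
  ],
  squeeze=25,
)

```text
t: 15.65
tool_pos: [0.5367, 0.0195, 0.0977]
orientation: [3.14, -0.099, -0.001]
force: [0.8, -0.3, -2.0]
opening: 0.0136
gripper_force: 25.0
```

Emit:
arm_command(
  deltas=[
    [[0, 0, 0, 0, 0, 0], [0, 0, 0, 0, 0, 0], [0, 0, 0, 0, 0, 0], [0, 0, 0, 0, 0, 0], [0, 0, 0, 0, 0, 0], [0, 0, 0, 0, 0, 0], [0, 0, 0, 0, 0, 0], [0, 0, 0, 0, 0, 0], [0, 0, 0, 0, 0, 0], [0, 0, 0, 0, 0, 0]],
  ],
  gripper=0.5,
)

```text
t: 16.48
tool_pos: [0.5369, 0.0195, 0.0982]
orientation: [3.14, -0.1, -0.0]
force: [-1.1, -0.5, -0.6]
opening: 0.0694
gripper_force: 0.0
```

Emit:
arm_command(
  deltas=[
    [[0, 0, 0.3, 0, 0, 0], [0, 0, 0.6, 0, 0, 0], [0, 0, 1, 0, 0, 0], [0, 0, 1.5, 0, 0, 0], [0, 0, 1.5, 0, 0, 0], [0, 0, 1.5, 0, 0, 0], [0, 0, 1.5, 0, 0, 0], [0, 0, 1.5, 0, 0, 0], [0, 0, 1, 0, 0, 0], [0, 0, 0.5, 0, 0, 0], [0, 0, 0, 0, 0, 0], [0, 0, 0, 0, 0, 0]],
  ],
)

```text
t: 17.48
tool_pos: [0.5368, 0.0196, 0.2072]
orientation: [-3.14, 0.1, -0.0]
force: [-0.0, 0.6, -0.3]
opening: 0.07
gripper_force: 0.0
```

Run:
```python
from h import *
A=[]
for n in('top','side'):
    im=eyes.read_camera(n);u,v=map(int,proj(n,(.536,.019,.08)))
    A.append(cv2.resize(im[v-50:v+50,u-50:u+50],(400,400),interpolation=cv2.INTER_CUBIC)); cv2.imwrite(f'pics/full3_{n}.png',im)
cv2.imwrite('pics/end.png',np.hstack(A))
```

```text
(no output)
```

View pics/end.png

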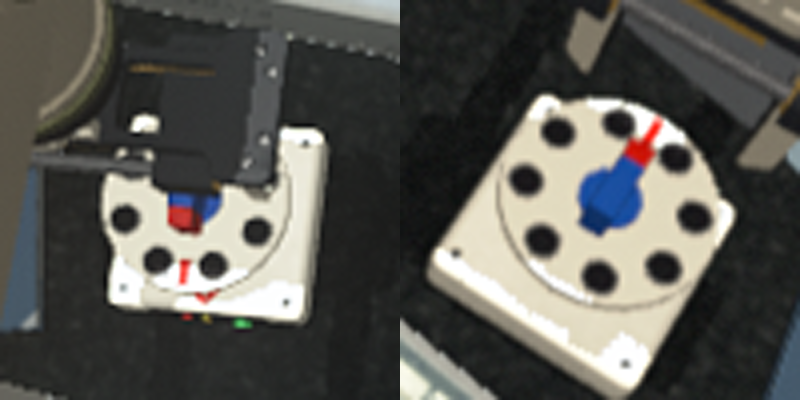

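The gripper is clear and the carousel stands level on the unit, its red mark at (185,271) in the top crop, just inboard of the arrow head. One last check on all eight wells in the side view, then I'll hand in.

Run:
```python
from w import *
wells(cv2.imread('pics/full3_side.png'),[(526,181),(543,241),(600,277),(664,266),(694,216),(676,158),(619,123),(558,131)],308,200,.0905)
s=monitor.read_state();print(s['t'],s['force'])
```

```text
c [0.5359 0.0202] r 0.0421 yaw [np.float64(-4.1), np.float64(-4.9), np.float64(-5.6), np.float64(-5.1), np.float64(-4.4), np.float64(-2.8), np.float64(-8.7), np.float64(-3.3)]
yaw w/ unit centre [np.float64(-3.4), np.float64(-2.9), np.float64(-3.3), np.float64(-4.0), np.float64(-5.1), np.float64(-4.7), np.float64(-11.3), np.float64(-4.5)]
17.5833 [0.67425506 0.01995276 0.50437583]
```

```bash
python3 -c "
from plant import ticket;print(ticket.close_job())"
```

```text
the job is handed in; nothing more can be done
None
```

The carousel is keyed on the spindle and fully down on the boss, its red end in line with the pointer to about 1° by the camera; it is released with the arm clear, and I handed the job in at about 17.6 s with no verdict shown.

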